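# Set the board cutter's gauge to a sample board

### The arm

A 6-joint arm with a two-finger parallel gripper is mounted at the origin on the work surface. World frame = base frame: x ahead of the robot, y to its left, z up, the work surface at z = 0. Lengths are in m, angles in degrees, forces in N, time in s.
With the tool pointing down it reaches from about 0.3 to 0.75 m from the base axis. Payload 8.5 kg.
Tool frame: the origin (TCP) lies midway between the tips of the shut fingers; the grasp point (between the pads) lies 19 mm behind it (env.grasp_offset is the distance from the TCP to the grasp point, in m); z points along the fingers, y is the line along which they close (so a half turn about z gives the same grasp; the last joint's range is limited). The gripper opens to 85 mm and grips with 20 to 120 N. Pads are 22 mm wide; open, the fingers measure 114 mm over their backs; the gripper's body (76 mm by 85 mm) begins 54 mm behind the grasp point. The pads swing forward as they close: fully open they stand 13 mm farther back than shut.
Start: joints at [-79.429, 21.807, 74.336, -0, 83.858, -12.336], TCP at [0.214, -0.507, 0.231] pointing down, gripper open.
Joint ranges: [-178.18, 178.18], [-50.72, 133.34], [12.68, 142.11], [-81.47, 261.47], [9.98, 163.14], [-165.26, 165.26]. Speed limits (degrees/s): [136.94, 136.94, 180, 180, 180, 180].

### API

Orientations are given as a 3x3 rotation matrix whose columns are the frame's x, y, z axes.
In Python, from rig import env gives the robot as it stands.
- The arm moves only by the tool servo_tool, never from a script. Its argument "deltas" is text: rows parted by semicolons, each of 7 numbers parted by spaces: the opening, from 0 (shut) to 1 (fully open), then the shift along the tool's x, y, z in mm, then the turn, a rotation vector about the tool's x, y, z in rad. A call has 1 to 8 rows; each row shifts and turns the commanded pose from where the row before left it, along the tool's axes as they then stand; what a row does not reach is not made up. A row lasts 1/12 s, in which the tool goes at most 41.7 mm and 7.16 degrees, less where a joint would pass 70% of its speed; a pose out of reach is approached as far as the arm can. A call is refused whole if a number of a shift passes 41.7 or a number of a turn 0.125, either way. A call with a gripper value outside its range is refused whole. The fingers move at their own pace and stop on an object; "newtons" is the grip in N (left out, the last holds). Time passes only in rows, so rows that do not move let the fingers close. It gives the time, the measured TCP pose, the force, the opening and the grip force at its end, in the units of the state.
- env.observe(): the state, without advancing time (a new reading comes with each control period).
- env.get_image(name): name is "side" or "top"; returns a dict with "img" (480x640x3 uint8, red, green, blue), "depth" (480x640 float32, m along the optical axis (not along the pixel's ray), 0 where there is no reading), "camera_matrix" (3x3 intrinsics, pixels), "D" ([k1, k2, p1, p2, k3] as OpenCV has them; the pictures are not rectified), "world_to_cam" (4x4, takes a point from world to camera coordinates). Camera axes: x right, y down, z forward; pixel columns grow to the right and rows downward; lengths in m; the calibration is good to about 2 mm. A picture is of the moment at which its call begins.
- env.close_job(): hands the job in; it is judged then, once.
Trained networks look in a picture, given as the dict that the camera call returned (one of the last four; its "shot" number tells which), for a name from the list of things; names that differ only in an ending like _2 or _b are one class to them, and where a whole thing is asked for, a point or a joint stands for the part that bears it (a point fixed in the world has none). Each returns a list of dicts, best first, with "conf" (0 to 1); they miss things now and then, are a little off and sometimes report something else, mostly with a low value. They report only what shows in the picture. A call takes as long as a camera call. They do not tell look-alikes from the thing itself.
- env.spot_in(name, picture): "bbox" ([centre column, centre row, width, height] in pixels, round what is visible of it).
- env.spot_point(name, picture): "uv" ([column, row] in pixels: a listed point, or the origin of a listed thing).
The state is a dict: "time_s": time; "q": joint angles; "qvel": joint speeds; "joint_efforts": joint torques, N m; "position": TCP position; "tool_rot": TCP orientation; "ft_force": force on the tool from outside, world axes, zero at the start; "wrist_torque": the same for the moment, N m; "grip_width": finger opening in m; "gripper_force": force on a finger pad.
Only numpy, scipy, OpenCV 4.12 (cv2) and the standard library are available. Lean on these libraries where they do the work, as an engineer would, in place of code of your own. Each camera call takes 0.05 s, during which the arm holds its last target. There are 200 camera calls.

### The job

Set the board cutter's gauge to the sample board that lies loose on its bed: loosen the gauge's clamp knob, push the gauge along so that the sample is brought square up against the closed blade with no gap on either side, and tighten the knob again so that the gauge is locked there. Leave the sample lying flat on the bed between blade and gauge, and do not shift the tools on the bed or the jars and other things around the cutter.

Things in the scene. Friction and masses are not known exactly. Their poses are not given: they have to be found in the camera images.
- blade_face (a point): Foot of the closed blade's inner face on the board cutter, mid-blade, level with the bed's top (40 mm over the table). x along the blade away from its handle, y across the bed, z up. Fixed grey bed: x -160..160, y 0..430 mm. Fixed blade and dark arm lie outside y = 0, up to 38 mm above the bed; handle beyond x = -185 up to 75 mm above. A rail 12 mm high lies at x -140..-110.
- gauge (a joint): Slide of the gauge, m: distance from the closed blade's inner face to the gauge's face, 0 to 0.27; it grows along +y of blade_face. Free, it slides with about 2 N of friction; locked, it withstands a push of 15 N.
- gauge_face (a point): Foot of the gauge's face (bed level, mid-blade); axes as blade_face. The face looks to -y, parallel to the blade: the side of an aluminium bar 16 mm thick (y 0..16), x -105..130, from 1.5 to 21.5 mm above the bed. At the handle end it joins a grey carriage, x -155..-95, y 0..60, top 36 mm above the bed, that rides on the rail. Push bar or carriage.
- gauge_knob (a joint): Turn of the gauge's clamp knob, rad, 0 (loose) to 2.4 (end stop); grows clockwise seen from above, which tightens. Below 1.0 the gauge slides freely; above 1.0 the clamp bites harder and harder, from 1.4 it is locked. It stays where it is left. Turning takes about 0.15 N m loose, up to 0.3 at the end stop.
- knob_grip (a point): On the upright axis of the black wing knob atop the gauge's carriage, at grip height, 107 mm over the table; axis at x -125, y 30 mm in gauge_face. Its wings form one straight bar 74 long, 14 thick, 24 mm tall: underside 14 below the point, top 10 above; carriage top 31 below. Turns with the knob: x along the wings, y across them, z up. All else near is lower.
- sample: The sample: a loose flat piece of pale brown binder's board, 150 x 120 x 5 mm, about 90 g, lying on the cutter's bed between the closed blade and the gauge, a little askew, its 150 mm side more or less along the blade. Origin at the centre of its underside; x along the 150 mm side, y along the 120 mm side (the size between blade and gauge), z up.
- folder: Bystander on the bed behind the gauge: a flat white folding bone 126 mm long, 8 mm thick. Origin under its middle.
- weight: Bystander on the bed behind the gauge: a round dark steel weight 52 mm across and 52 mm tall with a small knob. Origin at the centre of its underside.
- jar_blue: Bystander: glass jar of blue colour, 64 mm across, 72 mm tall, with a brush handle that stands out of it up to 208 mm. Origin at the centre of its underside.
- jar_red: Bystander: glass jar of red colour, the same, with a brush handle up to 208 mm. Origin at the centre of its underside.
- jar_brown: Bystander: glass jar of brown colour, 64 mm across, 72 mm tall. Origin at the centre of its underside.
- wash_bottle: Bystander: white wash bottle 72 mm across, 218 mm tall with its spout. Origin at the centre of its underside.
- tape_roll: Bystander: roll of tape 90 mm across, 24 mm high, lying flat. Origin at the centre of its underside.
- brush: Bystander: a flat brush 200 mm long lying on the table. Origin under its middle.
Not all that is in view belongs to the job. There is more than one size of the sample; the job needs the middle-sized.

How it is judged (in metres and radians):
On the way, in this order (a step that is already met when the one before it is completed fails the run):
1. the gauge's clamp knob has been loosened (knob below 1.2 rad) (value of joint gauge_knob below 1.2 rad), for 0.1 s.
2. the gauge has brought the sample square up against the closed blade (no gap over 2 mm) (value of joint gauge below 0.122 m and y of sample in the frame of blade_face between 0.058 and 0.062 m and angle between the x axis of sample and the x axis of blade_face, either way round below 0.025 rad and z of sample in the frame of blade_face below 0.003 m and angle between sample's own z axis and vertical below 0.03 rad and x of sample in the frame of blade_face between -0.06 and 0.09 m), for 0.2 s.
At the end, for the whole second after the job is handed in: The sample lies flat and square (0.025 rad) on the bed, within 2 mm of the closed blade on one side and of the gauge's face on the other (gauge at 0.122 m or less), its middle opposite the gauge's bar; the knob is tightened to at least 1.4 rad; sample and gauge are at rest (all of step 2 and value of joint gauge_knob above 1.4 rad and linear speed of sample below 0.01 m/s and velocity of joint gauge between -0.005 and 0.005 m/s); the robot touches nothing.
It fails at once if the folding bone or the weight on the bed is shifted by more than 25 mm (distance of any of folder, weight from where it was at the start of the episode above 0.025 m).
It fails at once if a jar is shifted by more than 25 mm (distance of any of jar_blue, jar_red, jar_brown from where it was at the start of the episode above 0.025 m).
It fails at once if the wash bottle, tape roll or brush is shifted by more than 25 mm (distance of any of wash_bottle, tape_roll, brush from where it was at the start of the episode above 0.025 m).
It also fails if it takes over 61 s, if anything falls off the work surface, if the arm or the gripper's body presses on something with over 40 N, if the wrist force passes 120 N, or if a joint passes its speed limit or range.

## Working session

There is one attempt and no reset: what is moved stays moved. The work goes in short steps, Python scripts to look and compute and a tool call to move; the robot and the scene stay as the last step left them, time stands still between calls to the robot, and variables do not carry over. Pictures are saved under pics/ and viewed, at most 10 in all, crops included, and the job is handed in when it is done.

Besides the shell and the picture viewer there is one more tool, called after "Emit:" as name(argument=value, ...) on one line, values as JSON. servo_tool: Moves the arm, as the interface text tells. Its arguments: {"type":"object","properties":{"deltas":{"type":"string"},"newtons":{"type":"number"}},"required":["deltas"]}

```bash
mkdir -p pics; cat > h.py <<'E'
import numpy as np, cv2
from rig import env
def ray(p,uv):
    K=np.array(p["camera_matrix"]);D=np.array(p["D"]);T=np.array(p["world_to_cam"])
    n=cv2.undistortPoints(np.array([[uv]],float),K,D)[0,0]
    R=T[:3,:3];t=T[:3,3];return -R.T@t, R.T@np.array([n[0],n[1],1.])
def atz(p,uv,z):
    o,d=ray(p,uv);return o+d*(z-o[2])/d[2]
def proj(p,X):
    T=np.array(p["world_to_cam"]);r,_=cv2.Rodrigues(T[:3,:3])
    return cv2.projectPoints(np.array(X,float).reshape(-1,3),r,T[:3,3],np.array(p["camera_matrix"]),np.array(p["D"]))[0][:,0]
def save(img,n): cv2.imwrite("pics/"+n,img[...,::-1])
E
cat > a.py <<'E'
from h import *
np.set_printoptions(precision=3,suppress=True)
for c in("top","side"):
    p=env.get_image(c);save(p["img"],c+"0.png")
    print(c)
    for n,z in(("blade_face",.04),("gauge_face",.04),("knob_grip",.107),("sample",.04),("folder",.04),("weight",.04),("jar_blue",0),("jar_red",0),("jar_brown",0),("wash_bottle",0),("tape_roll",0),("brush",0)):
        for r in env.spot_point(n,p)[:3]: print(n,round(r["conf"],2),np.array(r["uv"]),atz(p,r["uv"],z))
E
python3 a.py
```

```text
top
blade_face 0.59 [420.4 209.2] [ 0.606 -0.282  0.04 ]
knob_grip 0.65 [325.7 253.2] [ 0.476 -0.012  0.107]
knob_grip 0.48 [487.6 256.2] [ 0.468 -0.453  0.107]
sample 0.65 [249.1 328.9] [0.268 0.201 0.04 ]
sample 0.62 [395.3 202.4] [ 0.626 -0.211  0.04 ]
sample 0.51 [391.5 325.4] [ 0.278 -0.197  0.04 ]
folder 0.63 [282.  200.9] [0.63  0.112 0.04 ]
folder 0.51 [162.1 303.7] [0.338 0.447 0.04 ]
folder 0.29 [420.1 207.2] [ 0.612 -0.281  0.04 ]
weight 0.76 [297.6 181.2] [0.687 0.068 0.04 ]
jar_blue 0.94 [168.  262.6] [0.456 0.444 0.   ]
jar_red 0.62 [162.  304.8] [0.334 0.458 0.   ]
jar_brown 0.81 [490.8 256.2] [ 0.475 -0.492  0.   ]
wash_bottle 0.68 [479.3 288.8] [ 0.381 -0.457  0.   ]
tape_roll 0.83 [473.5 193.8] [ 0.658 -0.446  0.   ]
tape_roll 0.34 [168.9 263.9] [0.452 0.441 0.   ]
brush 0.9 [170.8 195.9] [0.651 0.44  0.   ]
side
blade_face 0.74 [314.5 159.3] [ 0.608 -0.28   0.04 ]
gauge_face 0.88 [284.2 219.8] [ 0.613 -0.044  0.04 ]
knob_grip 0.83 [339.5 219.8] [ 0.472 -0.015  0.107]
sample 0.84 [408.2 356.9] [0.272 0.235 0.04 ]
sample 0.77 [432.6 218.3] [ 0.276 -0.144  0.04 ]
sample 0.69 [293.9 177.7] [ 0.638 -0.194  0.04 ]
folder 0.65 [253.2 268. ] [0.631 0.113 0.04 ]
weight 0.68 [233.1 251.4] [0.692 0.081 0.04 ]
jar_blue 0.87 [279.5 449.3] [0.456 0.451 0.   ]
jar_red 0.9 [345.6 475.9] [0.335 0.462 0.   ]
jar_brown 0.93 [373. 133.] [ 0.491 -0.492  0.   ]
wash_bottle 0.65 [405.4 149.4] [ 0.386 -0.44  -0.   ]
tape_roll 0.6 [313.1 131.8] [ 0.663 -0.45   0.   ]
brush 0.59 [183.5 412.3] [0.647 0.437 0.   ]
```

View pics/top0.png

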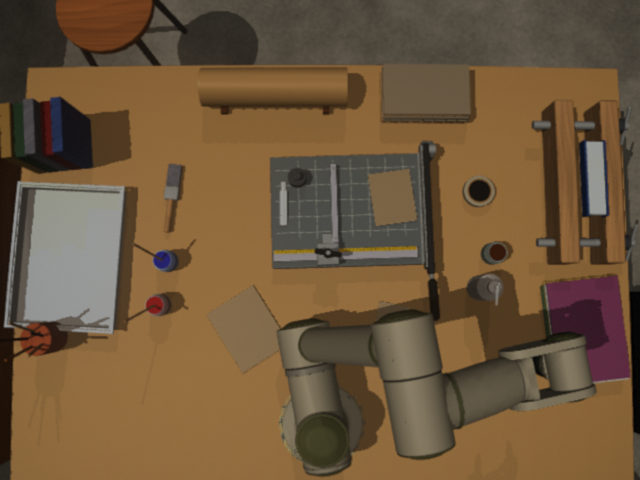

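View pics/side0.png

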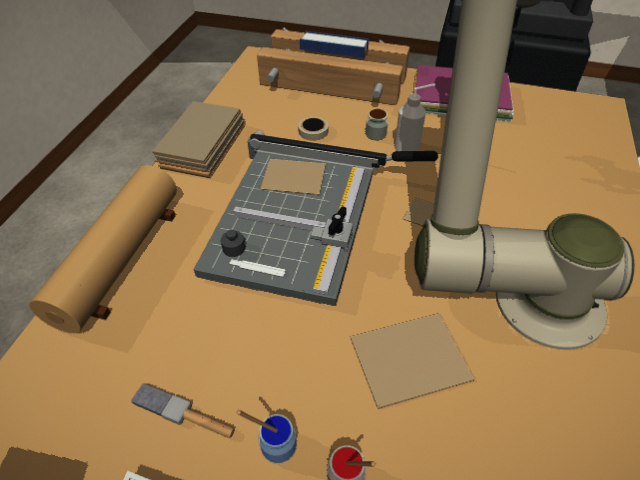

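```bash
cat > b.py <<'E'
from h import *
p=env.get_image("top")
s=p["img"][150:290,270:450];save(cv2.resize(s,None,fx=4.4,fy=4.2,interpolation=cv2.INTER_CUBIC),"crop1.png")
E
python3 b.py
```

```text
(no output)
```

View pics/crop1.png

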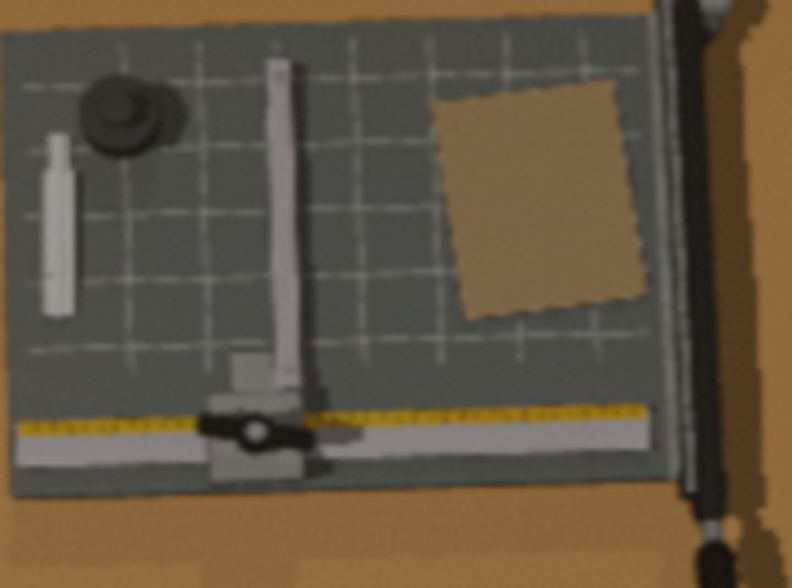

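Top picture: the knob is at (326,253), with its wings roughly along the bed's length. The bar is at x≈335, the blade's inner face at x≈421, and the sample on the bed at (392,197).
Look-alikes for the sample:
- a big board on the table at (248,328)
- a small board partly under the arm near (405,310)
- the pile at (425,92)

I choose the one on the bed between blade and gauge; the crop confirms it. Jar brown and the wash bottle aren't knobs. Next I'll measure from the depth cloud.

```bash
cat > c.py <<'E'
from h import *
np.set_printoptions(precision=4,suppress=True)
def cloud(p):
    K=np.array(p["camera_matrix"]);T=np.array(p["world_to_cam"]);d=p["depth"]
    v,u=np.mgrid[0:480,0:640];n=cv2.undistortPoints(np.stack([u,v],-1).reshape(-1,1,2).astype(float),K,np.array(p["D"]))[:,0]
    z=d.reshape(-1);C=np.c_[n*z[:,None],z];W=(C-T[:3,3])@T[:3,:3];W[z==0]=np.nan
    return W,p["img"].reshape(-1,3).astype(int)
def fit(n,Q):
    r=cv2.minAreaRect(Q[:,:2].astype(np.float32)*1000);m=Q.mean(0);w,V=np.linalg.eigh(np.cov(Q[:,:2].T));a=V[:,1]
    print(n,len(Q),m,"rect",np.array(r[0]),np.array(r[1]),round(r[2],1),"axis deg",np.degrees(np.arctan2(a[1],a[0])))
def box(W,x0,x1,y0,y1,z0,z1):
    with np.errstate(all="ignore"): return (W[:,0]>x0)&(W[:,0]<x1)&(W[:,1]>y0)&(W[:,1]<y1)&(W[:,2]>z0)&(W[:,2]<z1)
if __name__=="__main__":
    for c in("top","side"):
        p=env.get_image(c);W,I=cloud(p);print(c)
        ky=-.0135
        fit("knob",W[box(W,.41,.54,ky-.06,ky+.06,.104,.135)])
        fit("bar",W[box(W,.54,.72,-.1,.03,.052,.07)])
        b=box(W,.5,.75,-.275,-.07,.035,.052)&(I[:,0]>I[:,2]+25)
        fit("sample",W[b])
        fit("bed",W[box(W,.4,.8,-.27,.2,.03,.05)])
    s=env.observe();print(s["position"],s["tool_rot"],s["ft_force"])
E
python3 c.py
```

```text
top
knob 163 [ 0.4778 -0.0183  0.1159] rect [478.7669 -18.2779] [70.2181 22.2144] 89.3 axis deg 81.00720272882108
bar 364 [ 0.63   -0.0359  0.0609] rect [631.0121 -50.3288] [179.4224  63.0639] 3.9 axis deg -178.24522585875835
sample 2147 [ 0.6393 -0.2008  0.0445] rect [ 605.762  -205.7446] [224.334  121.6045] 7.8 axis deg -172.4443782589549
bed 13585 [ 0.6125 -0.066   0.0407] rect [605.1615 -65.1525] [321.7991 418.3593] 1.8 axis deg 93.69497078675299
side
knob 231 [ 0.476  -0.01    0.1143] rect [476.9926 -14.5118] [76.5504 23.7671] 85.6 axis deg 80.9592478212525
bar 553 [ 0.6296 -0.0294  0.0595] rect [630.2361 -31.4302] [179.6835  25.0377] 1.9 axis deg -178.01967701011375
sample 1902 [ 0.6373 -0.1947  0.0444] rect [ 611.7529 -190.4693] [222.3672 156.6318] 2.2 axis deg -172.86255912266247
bed 14224 [ 0.6081 -0.034   0.0405] rect [603.7143 -62.0609] [321.6983 425.6378] 1.8 axis deg 95.4995307362425
[ 0.2141 -0.5066  0.2313] [[ 0.9211  0.3892 -0.    ]
 [ 0.3892 -0.9211 -0.    ]
 [-0.      0.     -1.    ]] [-0.2151  0.9391  1.1057]
```

Emit:
servo_tool(deltas="1 0 0 0 0 0 -0.125;1 0 0 0 0 0 -0.125;1 0 0 0 0 0 -0.125;1 0 0 0 0 0 -0.125;1 0 0 0 0 0 -0.125;1 0 0 0 0 0 -0.125;1 0 0 0 0 0 -0.125;1 0 0 0 0 0 -0.125")

```text
time_s: 2.12
position: [0.2141, -0.5066, 0.2313]
tool_rot: [[0.164, 0.986, -0.0], [0.986, -0.164, 0.0], [0.0, -0.0, -1.0]]
ft_force: [-0.5, -0.3, -0.4]
grip_width: 0.0856
gripper_force: 0.0
```

Emit:
servo_tool(deltas="1 0 0 0 0 0 -0.05;1 37 14 0 0 0 0;1 37 14 0 0 0 0;1 37 14 0 0 0 0;1 37 14 0 0 0 0;1 37 14 0 0 0 0;1 37 14 0 0 0 0;1 37 14 0 0 0 0")

```text
time_s: 2.78
position: [0.3431, -0.2596, 0.2315]
tool_rot: [[0.121, 0.993, 0.0], [0.993, -0.121, -0.0], [-0.0, 0.0, -1.0]]
ft_force: [-0.4, -0.7, 0.7]
grip_width: 0.0856
gripper_force: 0.0
```

Emit:
servo_tool(deltas="1 37 14 0 0 0 0;1 37 14 0 0 0 0;1 37 14 0 0 0 0;1 37 14 0 0 0 0;1 37 14 0 0 0 0;1 37 14 0 0 0 0;1 0 0 0 0 0 0;1 0 0 0 0 0 0")

```text
time_s: 3.45
position: [0.4532, -0.0495, 0.2313]
tool_rot: [[0.117, 0.993, -0.0], [0.993, -0.117, -0.0], [-0.0, -0.0, -1.0]]
ft_force: [-0.1, -0.5, -0.5]
grip_width: 0.0853
gripper_force: 0.0
```

Emit:
servo_tool(deltas="1 37.5 18.5 0 0 0 0;1 0 0 30 0 0 0;1 0 0 30 0 0 0;1 0 0 0 0 0 0;1 0 0 0 0 0 0")

```text
time_s: 3.87
position: [0.475, -0.0172, 0.1712]
tool_rot: [[0.122, 0.992, -0.002], [0.992, -0.122, 0.001], [0.0, -0.003, -1.0]]
ft_force: [-0.5, 0.3, 1.2]
grip_width: 0.0856
gripper_force: 0.0
```

```bash
cat > d.py <<'E'
from h import *
import sys
p=env.get_image("side");u,v=[int(x) for x in sys.argv[2:4]];w=int(sys.argv[4])
save(cv2.resize(p["img"][v-w*3//4:v+w*3//4,u-w:u+w],(720,540),interpolation=cv2.INTER_CUBIC),sys.argv[1])
s=env.observe();print(s["position"],proj(p,[s["position"]]))
for r in env.spot_point("knob_grip",p)[:2]: print(r["conf"],r["uv"],atz(p,r["uv"],.107))
E
python3 d.py side1.png 339 215 60
```

```text
[ 0.4758237  -0.01736277  0.17238302] [[338.89265566 196.94900853]]
0.87 [338.1, 220.2] [ 0.47505316 -0.013464    0.107     ]
```

View pics/side1.png

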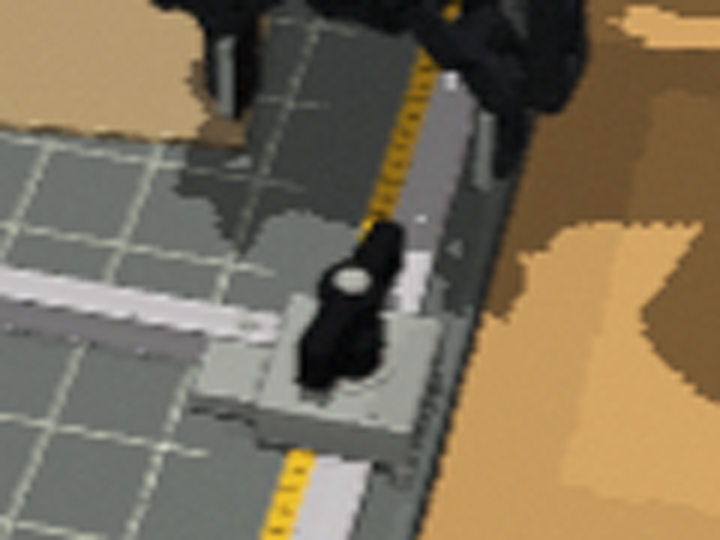

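The crop shows the fingers at (228,70) and (485,140) straddling the knob's wings, with the hub at (350,280), so it's aligned. Descend and grip.

Emit:
servo_tool(deltas="1 2 0 28 0 0 0;1 0 0 28 0 0 0;1 0 0 28 0 0 0;0.4 0 0 0 0 0 0;0 0 0 0 0 0 0;0 0 0 0 0 0 0;0 0 0 0 0 0 0;0 0 0 0 0 0 0", newtons=60)

```text
time_s: 4.63
position: [0.4767, -0.0146, 0.089]
tool_rot: [[0.121, 0.993, 0.003], [0.993, -0.121, -0.001], [-0.001, 0.003, -1.0]]
ft_force: [4.8, -0.8, 2.6]
grip_width: 0.0256
gripper_force: 3.8
```

Emit:
servo_tool(deltas="0 0 0 0 0 0 0;0 0 0 0 0 0 0;0 0 0 0 0 0 0;0 0 0 0 0 0 0")

```text
time_s: 4.97
position: [0.477, -0.0146, 0.0893]
tool_rot: [[0.121, 0.993, 0.004], [0.993, -0.121, -0.001], [-0.001, 0.004, -1.0]]
ft_force: [-0.8, -0.2, 9.7]
grip_width: 0.0221
gripper_force: 58.4
```

Emit:
servo_tool(deltas="0 0 0 0 0 0 0;0 0 0 0 0 0 -0.1;0 0 0 0 0 0 -0.1;0 0 0 0 0 0 -0.1;0 0 0 0 0 0 -0.1;0 0 0 0 0 0 -0.1;0 0 0 0 0 0 0", newtons=100)

```text
time_s: 5.55
position: [0.4767, -0.0146, 0.0894]
tool_rot: [[-0.375, 0.927, 0.004], [0.927, 0.375, -0.001], [-0.003, 0.003, -1.0]]
ft_force: [-2.6, -0.2, 13.2]
grip_width: 0.0199
gripper_force: 97.8
```

```bash
python3 d.py side2.png 339 215 50; python3 -c "
from h import *
s=env.observe();print(s['wrist_torque'],s['ft_force'],s['gripper_force'],s['grip_width'])"
```

```text
[ 0.47671941 -0.01461729  0.08944823] [[337.32823725 225.26050703]]
0.65 [337.4, 218.5] [ 0.47783723 -0.01807449  0.107     ]
[-0.06465266  0.48119406  0.18502698] [-2.53111294 -0.64633525 11.99597835] 97.81505942344666 0.01998103330219635
```

View pics/side2.png

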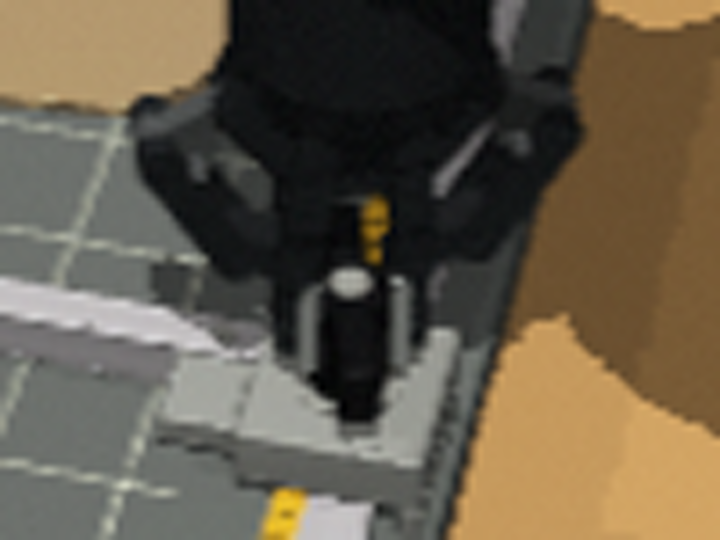

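The knob turns with the gripper (the wing's near end swung to (355,410) in the crop). Continue.

Emit:
servo_tool(deltas="0 0 0 0 0 0 -0.1;0 0 0 0 0 0 -0.1;0 0 0 0 0 0 -0.1;0 0 0 0 0 0 -0.1;0 0 0 0 0 0 -0.1;0 0 0 0 0 0 0")

```text
time_s: 6.15
position: [0.4765, -0.0147, 0.0894]
tool_rot: [[-0.774, 0.634, 0.003], [0.634, 0.774, -0.002], [-0.003, 0.001, -1.0]]
ft_force: [-4.7, -1.3, 13.5]
grip_width: 0.0196
gripper_force: 97.9
```

```bash
cat > e.py <<'E'
from h import *
np.set_printoptions(precision=4,suppress=True)
s=env.observe();R=np.array(s["tool_rot"]);print(s["time_s"],s["position"],"yaw y",np.degrees(np.arctan2(R[1,1],R[0,1])),"T",s['wrist_torque'],"F",s['ft_force'],s['gripper_force'],s['grip_width'],"q6",s["q"][5])
E
python3 e.py
```

```text
6.15 [ 0.4765 -0.0147  0.0894] yaw y 50.68525954652504 T [-0.2739  0.6953  0.1611] F [-4.6591 -1.3158 13.4917] 97.92357087135315 0.0195988352467253 q6 -66.67248488585773
```

Emit:
servo_tool(deltas="0 0 0 0 0 0 -0.1;0 0 0 0 0 0 -0.1;0 0 0 0 0 0 -0.1;0 0 0 0 0 0 -0.1;0 0 0 0 0 0 0")

```text
time_s: 6.57
position: [0.4764, -0.0148, 0.0894]
tool_rot: [[-0.959, 0.282, 0.003], [0.282, 0.959, -0.002], [-0.003, -0.001, -1.0]]
ft_force: [-5.0, -2.0, 14.5]
grip_width: 0.0196
gripper_force: 98.0
```

```bash
python3 e.py
```

```text
6.5667 [ 0.4764 -0.0148  0.0894] yaw y 73.60088663444992 T [-0.2557  0.8162  0.125 ] F [-5.0417 -2.0189 14.5423] 97.98631310462952 0.019609762086513747 q6 -89.59088714366592
```

Emit:
servo_tool(deltas="0 -1.6 -4.7 0 0 0 0;0 -1.6 -4.7 0 0 0 0;0 -1.6 -4.7 0 0 0 0;0 0 0 0 0 0 0")

```text
time_s: 6.9
position: [0.4768, -0.0299, 0.0894]
tool_rot: [[-0.958, 0.287, 0.002], [0.287, 0.958, -0.001], [-0.003, -0.001, -1.0]]
ft_force: [-4.7, -1.8, 14.0]
grip_width: 0.02
gripper_force: 98.2
```

```bash
python3 e.py; python3 d.py side3.png 320 205 70
```

```text
6.9 [ 0.4768 -0.0299  0.0894] yaw y 73.29175760351232 T [-0.2948  0.8399  0.0902] F [-4.6886 -1.8085 14.0415] 98.2190752029419 0.0200420571511541 q6 -91.07840748253835
[ 0.47684542 -0.02987047  0.08942842] [[339.01319339 220.49264087]]
0.59 [338.9, 214.7] [ 0.47763633 -0.03031845  0.107     ]
```

View pics/side3.png

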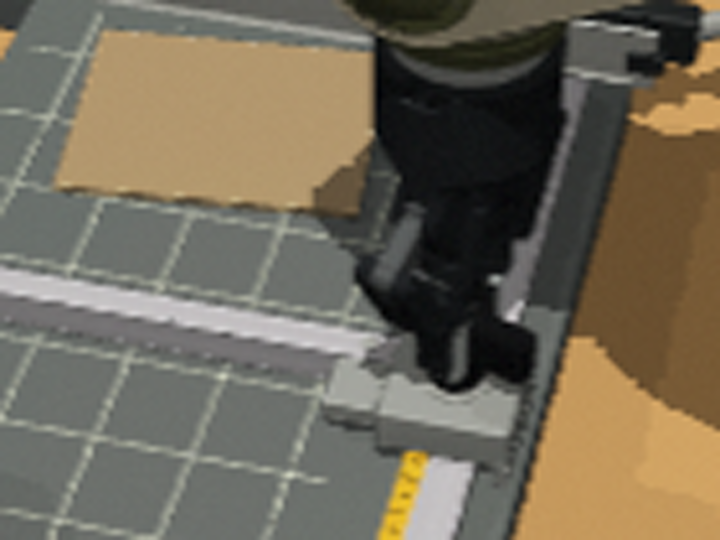

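Emit:
servo_tool(deltas="0 -2.5 -7.6 0 0 0 0;0 -2.5 -7.6 0 0 0 0;0 -2.5 -7.6 0 0 0 0;0 -2.5 -7.6 0 0 0 0;0 -2.5 -7.6 0 0 0 0;0 -2.5 -7.6 0 0 0 0;0 -2.5 -7.6 0 0 0 0;0 -2.5 -7.6 0 0 0 0")

```text
time_s: 7.67
position: [0.4787, -0.0935, 0.0894]
tool_rot: [[-0.958, 0.287, 0.003], [0.287, 0.958, -0.001], [-0.003, -0.0, -1.0]]
ft_force: [-2.4, 3.8, 13.1]
grip_width: 0.0196
gripper_force: 98.1
```

Emit:
servo_tool(deltas="0 -1.6 -4.7 0 0 0 0;0 -1.6 -4.7 0 0 0 0;0 -1.6 -4.7 0 0 0 0;0 -1.6 -4.7 0 0 0 0;0 -1.6 -4.7 0 0 0 0;0 -1.6 -4.7 0 0 0 0;0 0 0 0 0 0 0")

```text
time_s: 8.25
position: [0.4797, -0.1239, 0.0895]
tool_rot: [[-0.958, 0.288, 0.003], [0.288, 0.958, -0.002], [-0.003, -0.001, -1.0]]
ft_force: [-4.6, -1.5, 11.9]
grip_width: 0.0195
gripper_force: 98.1
```

```bash
python3 e.py
```

```text
8.25 [ 0.4797 -0.1239  0.0895] yaw y 73.27882762868312 T [-0.194   0.6746  0.1519] F [-4.5575 -1.5004 11.8748] 98.10250639915466 0.01950042311950392 q6 -101.44380048680287
```

Emit:
servo_tool(deltas="0 -0.6 -1.9 0 0 0 0;0 -0.6 -1.9 0 0 0 0;0 -0.6 -1.9 0 0 0 0;0 0 0 0 0 0 0")

```text
time_s: 8.58
position: [0.4799, -0.1293, 0.0895]
tool_rot: [[-0.958, 0.288, 0.003], [0.288, 0.958, -0.002], [-0.003, -0.001, -1.0]]
ft_force: [-3.3, 1.0, 11.7]
grip_width: 0.0199
gripper_force: 98.1
```

Emit:
servo_tool(deltas="0 -0.3 -1 0 0 0 0;0 -0.3 -1 0 0 0 0;0 0 0 0 0 0 0")

```text
time_s: 8.83
position: [0.4799, -0.1312, 0.0895]
tool_rot: [[-0.958, 0.288, 0.003], [0.288, 0.958, -0.001], [-0.003, -0.0, -1.0]]
ft_force: [-3.1, 1.4, 12.0]
grip_width: 0.0197
gripper_force: 98.1
```

Emit:
servo_tool(deltas="0 -0.3 -1 0 0 0 0;0 -0.3 -1 0 0 0 0;0 0 0 0 0 0 0")

```text
time_s: 9.08
position: [0.48, -0.1333, 0.0895]
tool_rot: [[-0.958, 0.288, 0.003], [0.288, 0.958, -0.001], [-0.003, -0.0, -1.0]]
ft_force: [-3.3, 2.5, 12.6]
grip_width: 0.0199
gripper_force: 98.1
```

Emit:
servo_tool(deltas="0 -0.3 -1 0 0 0 0;0 -0.3 -1 0 0 0 0;0 0 0 0 0 0 0")

```text
time_s: 9.33
position: [0.48, -0.1354, 0.0895]
tool_rot: [[-0.958, 0.288, 0.003], [0.288, 0.958, -0.001], [-0.004, -0.0, -1.0]]
ft_force: [-2.5, 1.4, 12.1]
grip_width: 0.0199
gripper_force: 98.0
```

Emit:
servo_tool(deltas="0 -0.3 -1 0 0 0 0;0 -0.3 -1 0 0 0 0;0 0 0 0 0 0 0")

```text
time_s: 9.58
position: [0.48, -0.1369, 0.0895]
tool_rot: [[-0.958, 0.288, 0.003], [0.288, 0.958, -0.0], [-0.003, 0.001, -1.0]]
ft_force: [-0.8, 5.4, 13.8]
grip_width: 0.0202
gripper_force: 98.2
```

```bash
python3 e.py; python3 d.py side4.png 315 190 75;python3 - <<'E'
from c import *
for c in("side","top"):
    p=env.get_image(c);W,I=cloud(p)
    b=box(W,.5,.75,-.3,-.1,.035,.052)&(I[:,0]>I[:,2]+25);fit(c+" sample",W[b])
    fit("bar",W[box(W,.55,.72,-.2,-.1,.052,.07)])
E
```

```text
9.5833 [ 0.48   -0.1369  0.0895] yaw y 73.28239130545134 T [0.9255 0.1779 0.0747] F [-0.8164  5.4182 13.8304] 98.184335231781 0.02017058996571927 q6 -102.906207920614
[ 0.48005397 -0.13694015  0.08946192] [[349.09833059 189.01871778]]
0.55 [350.7, 179.6] [ 0.48029084 -0.15096716  0.107     ]
side sample 1452 [ 0.6344 -0.2297  0.0445] rect [ 636.558  -231.3452] [153.8064 106.6165] 2.1 axis deg -179.05801418657535
bar 460 [ 0.6336 -0.1511  0.0593] rect [ 634.78   -153.0873] [169.4393  22.5441] 1.5 axis deg -178.42619783145548
top sample 2023 [ 0.6354 -0.2267  0.0447] rect [ 635.4715 -227.0385] [150.6478 116.4088] 2.2 axis deg -179.1522061659052
bar 328 [ 0.6439 -0.1584  0.0608] rect [ 641.4968 -169.9683] [ 80.8305 146.1138] 74.8 axis deg -178.27206541785162
```

View pics/side4.png

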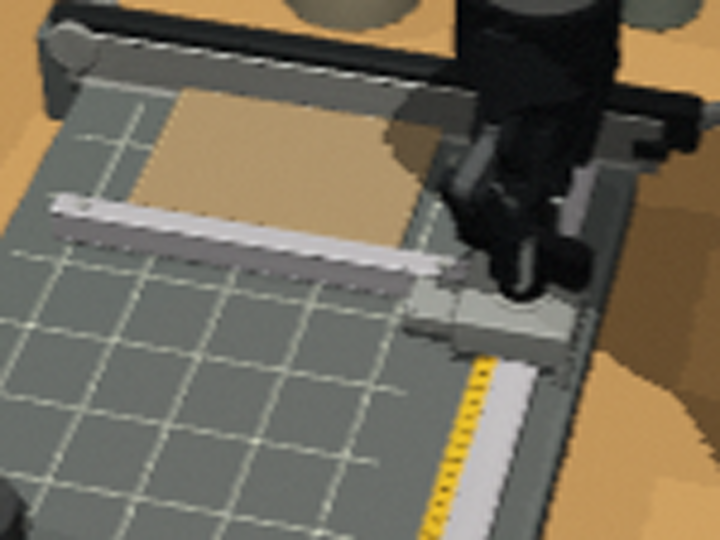

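The crop shows the bar against the sample's near edge and the sample's far edge against the blade face, square. Force is rising, so it's in contact. Press a little more, then tighten.

Emit:
servo_tool(deltas="0 -0.3 -1 0 0 0 0;0 -0.3 -1 0 0 0 0;0 0 0 0 0 0 0;0 0 0 0 0 0 0")

```text
time_s: 10.12
position: [0.48, -0.1372, 0.0894]
tool_rot: [[-0.958, 0.288, 0.003], [0.288, 0.958, 0.003], [-0.002, 0.004, -1.0]]
ft_force: [1.3, 15.0, 15.3]
grip_width: 0.0196
gripper_force: 98.6
```

```bash
python3 e.py
```

```text
10.1167 [ 0.48   -0.1372  0.0894] yaw y 73.27844791798674 T [ 2.5755 -0.1885  0.0278] F [ 1.3391 14.9606 15.2613] 98.62329483032227 0.019638181153312104 q6 -103.11216760213469
```

Emit:
servo_tool(deltas="0 0 0 0 0 0 0.1;0 0 0 0 0 0 0.1;0 0 0 0 0 0 0.1;0 0 0 0 0 0 0.1;0 0 0 0 0 0 0.1;0 0 0 0 0 0 0.1;0 0 0 0 0 0 0.1;0 0 0 0 0 0 0.1")

```text
time_s: 10.78
position: [0.4803, -0.1368, 0.0895]
tool_rot: [[-0.457, 0.89, 0.004], [0.89, 0.457, 0.003], [0.001, 0.005, -1.0]]
ft_force: [4.0, 17.1, 14.5]
grip_width: 0.0198
gripper_force: 98.5
```

Emit:
servo_tool(deltas="0 0 0 0 0 0 0.1;0 0 0 0 0 0 0.1;0 0 0 0 0 0 0.1;0 0 0 0 0 0 0.1;0 0 0 0 0 0 0.1;0 0 0 0 0 0 0.1;0 0 0 0 0 0 0")

```text
time_s: 11.37
position: [0.4806, -0.1367, 0.0895]
tool_rot: [[0.126, 0.992, 0.005], [0.992, -0.126, 0.004], [0.004, 0.004, -1.0]]
ft_force: [4.1, 18.1, 13.5]
grip_width: 0.0198
gripper_force: 98.4
```

```bash
python3 e.py
```

```text
11.3667 [ 0.4806 -0.1367  0.0895] yaw y -7.243207125632113 T [ 3.0161 -0.6965 -0.1113] F [ 4.0962 18.0872 13.4869] 98.42867732048035 0.019787121967689877 q6 -22.59390230195517
```

Emit:
servo_tool(deltas="0 0 0 0 0 0 0.1;0 0 0 0 0 0 0.1;0 0 0 0 0 0 0.1;0 0 0 0 0 0 0")

```text
time_s: 11.7
position: [0.4808, -0.1368, 0.0895]
tool_rot: [[0.414, 0.91, 0.005], [0.91, -0.414, 0.003], [0.005, 0.003, -1.0]]
ft_force: [5.6, 18.1, 14.2]
grip_width: 0.0197
gripper_force: 98.4
```

```bash
python3 e.py
```

```text
11.7 [ 0.4808 -0.1368  0.0895] yaw y -24.431993483200085 T [ 3.0205 -0.9325 -0.0908] F [ 5.5738 18.0646 14.1743] 98.40087532997131 0.019747656670490065 q6 -5.406572145025212
```

Emit:
servo_tool(deltas="0 0.9 -0.45 0 0 0 0;0 0.9 -0.45 0 0 0 0;0 0.5 -0.2 0 0 0 0;0 0 0 0 0 0 0;0 0 0 0 0 0 0")

```text
time_s: 12.12
position: [0.4809, -0.1365, 0.0895]
tool_rot: [[0.409, 0.913, 0.005], [0.913, -0.409, -0.001], [0.001, 0.005, -1.0]]
ft_force: [3.9, 5.2, 10.6]
grip_width: 0.0194
gripper_force: 97.9
```

```bash
python3 e.py
```

```text
12.1167 [ 0.4809 -0.1365  0.0895] yaw y -24.12107621769915 T [ 0.9595 -0.5012 -0.0212] F [ 3.9001  5.2361 10.6295] 97.936452627182 0.019397066592867208 q6 -5.4478539431468755
```

Emit:
servo_tool(deltas="0 0.9 -0.4 0 0 0 0;0 0 0 0 0 0 0;0.4 0 0 0 0 0 0;0.8 0 0 0 0 0 0;1 0 0 0 0 0 0;1 0 0 0 0 0 0;1 0 0 0 0 0 0;1 0 0 0 0 0 0", newtons=40)

```text
time_s: 12.78
position: [0.4791, -0.1357, 0.0873]
tool_rot: [[0.409, 0.913, -0.0], [0.913, -0.409, 0.0], [0.0, -0.0, -1.0]]
ft_force: [-0.1, 0.0, -0.1]
grip_width: 0.0853
gripper_force: 0.0
```

Emit:
servo_tool(deltas="1 0 0 0 0 0 0;1 0 0 0 0 0 0;1 0 0 -15 0 0 0;1 0 0 -25 0 0 0;1 0 0 -30 0 0 0;1 0 0 -35 0 0 0;1 0 0 -35 0 0 0;1 0 0 0 0 0 0")

```text
time_s: 13.45
position: [0.4811, -0.1367, 0.2336]
tool_rot: [[0.408, 0.913, 0.01], [0.913, -0.408, -0.006], [-0.001, 0.011, -1.0]]
ft_force: [0.2, -0.7, 0.0]
grip_width: 0.0853
gripper_force: 0.0
```

Emit:
servo_tool(deltas="1 -40 0 0 0 0 0;1 -40 0 0 0 0 0;1 -40 0 0 0 0 0;1 -40 0 0 0 0 0;1 0 0 0 0 0 0;1 0 0 0 0 0 0")

```text
time_s: 13.95
position: [0.4129, -0.2833, 0.2269]
tool_rot: [[0.412, 0.911, -0.0], [0.911, -0.412, 0.001], [0.0, -0.0, -1.0]]
ft_force: [0.2, 1.3, -0.7]
grip_width: 0.0853
gripper_force: 0.0
```

```bash
python3 d.py side5.png 315 190 75;python3 - <<'E'
from c import *
for c in("side","top"):
    p=env.get_image(c);W,I=cloud(p)
    b=box(W,.5,.75,-.3,-.1,.035,.052)&(I[:,0]>I[:,2]+25);fit(c+" sample",W[b])
    fit("bar",W[box(W,.55,.72,-.2,-.1,.052,.07)])
    fit("knob",W[box(W,.41,.54,-.2,-.08,.1,.135)])
    for n in("knob_grip","gauge_face","blade_face","sample"):
        for r in env.spot_point(n,p)[:1]: print(n,r["conf"],atz(p,r["uv"],.107 if n[0]=="k" else .04))
E
```

```text
[ 0.41348653 -0.28196057  0.22698361] [[393.96769427 109.89002178]]
0.86 [351.1, 180.7] [ 0.47846086 -0.14741713  0.107     ]
side sample 1480 [ 0.6328 -0.2299  0.0445] rect [ 607.8588 -202.4399] [173.329  215.3321] 89.9 axis deg -178.10045509243372
bar 457 [ 0.6338 -0.1512  0.0594] rect [ 634.6869 -154.3129] [169.1626  24.6567] 2.1 axis deg -178.21261485069843
knob 235 [ 0.4798 -0.1314  0.1126] rect [ 480.6738 -134.4148] [76.2226 23.3809] 68.9 axis deg 63.508782208453894
knob_grip 0.54 [ 0.4797 -0.1386  0.107 ]
gauge_face 0.6 [ 0.6182 -0.1666  0.04  ]
blade_face 0.98 [ 0.6123 -0.2827  0.04  ]
sample 0.65 [0.2712 0.2331 0.04  ]
top sample 2043 [ 0.6325 -0.2265  0.0447] rect [ 604.7733 -228.0624] [210.6402 116.6549] 2.0 axis deg -179.02915344700168
bar 369 [ 0.635  -0.1586  0.0605] rect [ 633.0984 -162.4258] [ 87.5945 158.469 ] 68.5 axis deg -179.1736742256226
knob 168 [ 0.4812 -0.1395  0.1162] rect [ 481.5188 -139.5022] [71.7678 24.016 ] 75.0 axis deg 64.59894636986402
knob_grip 0.44 [ 0.4842 -0.1439  0.107 ]
gauge_face 0.97 [ 0.6116 -0.1651  0.04  ]
blade_face 0.81 [ 0.6085 -0.2783  0.04  ]
sample 0.77 [ 0.6302 -0.2212  0.04  ]
```

View pics/side5.png

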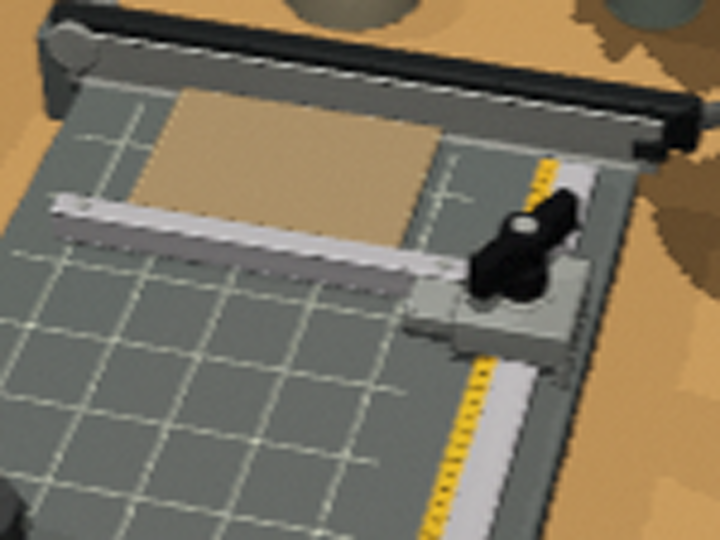

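The sample's edges sit flush against both blade and bar. The knob's wings are about 17° past their original, locked angle.

```bash
python3 -c "
from rig import env
print(env.close_job())"
```

```text
the job is handed in; nothing more can be done
None
```

The gauge is set and locked with the sample flat and square between blade and gauge, the knob is about 0.3 rad tighter than it started, no bystander was approached, and the job is handed in; no verdict came back.

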